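# Crack the stuck lid of the dry box, held down by its plate

### The arm

A 7-joint arm with a two-finger parallel gripper is mounted at the origin on a cart in front of the work surface, level with it; the furniture and walls round the work are solid. World frame = base frame: x ahead of the robot, y to its left, z up, the work surface at z = 0. Lengths are in m, angles in rad, forces in N, time in s.
With the tool pointing down it reaches from about 0.4 to 0.925 m from the base axis. Payload 4.1 kg.
Tool frame: the origin (TCP) lies at the very end of the fingers, on their centre line; the grasp point (between the pads) lies 19 mm behind it (tcp_to_grasp is the distance from the TCP to the grasp point, in m); z points along the fingers, x is the direction in which the jaws open and shut, and the axes are right-handed (so a half turn about z gives the same grasp; the last joint's range is limited). The gripper opens to 85 mm and grips with 20 to 120 N. Pads are 22 mm wide; open, the fingers measure 114 mm over their backs; the gripper's body (76 mm by 85 mm) begins 54 mm behind the grasp point. The pads swing forward as they close: fully open they stand 13 mm farther back than shut.
Start: joints at [-1.38, 0.398, 0.045, 1.537, -0.019, 1.207, -0.051], TCP at [0.186, 0.623, 0.231] pointing down, gripper open.
Joint ranges: [-2.82, 2.82], [-0.49, 2.23], [-1.37, 1.46], [0, 2.46], [-1.36, 4.5], [0.23, 2], [-2.94, 2.94]. Speed limits (rad/s): [2.57, 2.57, 3.14, 3.14, 3.14, 3.14, 3.14].

### API

Orientations are given as a rotation vector (axis times angle).
In Python, from station import * gives the robot as it stands.
- The arm moves only by the tool play_rows, never from a script. Its argument "commands" is one flat list of numbers, 4 for each row, row after row: the shift along the tool's x, y, z in units of 25 mm (1.0 is 25 mm), then the turn about the tool's z in rad. A call has 1 to 12 rows; each row shifts and turns the commanded pose from where the row before left it, along the tool's axes as they then stand; what a row does not reach is not made up. A row lasts 1/12 s, in which the tool goes at most 41.7 mm and 7.16 degrees, less where a joint would pass 70% of its speed; a pose out of reach is approached as far as the arm can. A call is refused whole if a number of a shift passes 1 or a number of a turn 0.125, either way. A call with a gripper value outside its range is refused whole. "claw" is the gripper command: -1 is shut, 1 is fully open, values between are in proportion, set as the call begins (left out, the last holds). The fingers move at their own pace and stop on an object; "grip_force" is the grip in N (left out, the last holds). Time passes only in rows, so rows that do not move let the fingers close. It gives the time, the measured TCP pose, the force and the opening at its end, in the units of the state.
- get_state(): the state, without advancing time (a new reading comes with each control period).
- snapshot(name): name is "scene" or "top" or "wrist"; returns a dict with "frame" (400x640x3 uint8, red, green, blue), "intrinsics" (3x3 intrinsics, pixels), "distortion" ([k1, k2, p1, p2, k3] as OpenCV has them; the pictures are not rectified), "rvec" (rotation vector, rad) and "tvec" (3), from world to camera coordinates, as OpenCV has them; the wrist camera has in their place "mount" (4x4, takes a point from camera to tool coordinates, whose origin is the TCP and whose axes are the tool frame's). Camera axes: x right, y down, z forward; pixel columns grow to the right and rows downward; lengths in m; the calibration is good to about 2 mm. A picture is of the moment at which its call begins: read the wrist's pose just before it. There is no depth.
- finish_job(): hands the job in, once; it reports no verdict.
Trained networks look in a picture, given as the dict that the camera call returned (one of the last four; its "shot" number tells which), for a name from the list of things; names that differ only in an ending like _2 or _b are one class to them, and where a whole thing is asked for, a point or a joint stands for the part that bears it (a point fixed in the world has none). Each returns a list of dicts, best first, with "score" (0 to 1); they miss things now and then, are a little off and sometimes report something else, mostly with a low value. They report only what shows in the picture. A call takes as long as a camera call.
- recognise(label, picture): "extent" ([left, top, right, bottom] in pixels, round what is visible of it).
- pinpoint(label, picture): "pixel" ([column, row] in pixels: a listed point, or the origin of a listed thing).
The state is a dict: "t": time; "joint_positions": joint angles; "dq": joint speeds; "effort": joint torques, N m; "position": TCP position; "tool_rot": TCP orientation; "wrist_force": force on the tool from outside, world axes, zero at the start; "torque": the same for the moment, N m; "finger_gap": finger opening in m.
Only numpy, scipy, OpenCV 4.12 (cv2) and the standard library are available. Lean on these libraries where they do the work, as an engineer would, in place of code of your own. Each camera call takes 0.05 s, during which the arm holds its last target. There are 200 camera calls.

### The job

The lid of the clear dry box is stuck on its lip seal, and the box is so light that it would come up with the lid. First lower the steel hold-down plate over the fixture's two dowel pins until it lies flat on the box's front ledge, and let go of it; then take the bar handle of the lid, pull the lid free of its seal without lifting the box, and hold it ajar, about 2 cm open at the front edge, so that air seeps in slowly (never throw it wide open). Finish while still holding the lid there; leave the plate on its pins and the other things on the bench where they are.

Things in the scene. Friction and masses are not known exactly. Their poses are not given: they have to be found in the camera images.
- fixture: aluminium base plate fixed to the worktop, 210 x 210 x 10 mm, turned a little about z. z up, x from its front (pins) to its rear; origin at worktop height; it spans x -100 to 110 mm. Two upright steel dowel pins, 10 mm diameter, at x -58, y +72 and -72 mm, reach up to z = 56 mm, the top 10 mm tapering to 4 mm. Low rails (8 mm) stand round the dry box.
- seat (a point): home of the hold-down plate: the point midway between the pins at the height of the top of the box's ledge (fixture x -58, y 0, z 20 mm), axes as the fixture's. The plate is home when the middle of its underside is here and its long side runs along y, either way round.
- holddown: loose steel plate, 0.73 to 0.9 kg, 40 (x) x 180 (y) x 14 mm, two 12.5 mm through holes at y +72 and -72 mm, x 0; alike either way round. Origin: middle of the underside, z up. In its middle stands a finger tab, 12 mm thick (y), 32 mm wide (x), top 78 mm above the underside, free to grip across y from z 20 to 78 mm. Starts flat on the worktop right of the fixture, tab up.
- dry_box: light loose box (0.6 kg with lid) in the fixture's rails: clear tub 115 x 130 mm, rim 72 mm high, on a grey foot 10 mm thick whose ledge sticks out 62 mm in front (-x), 110 mm wide. Origin: middle of the tub's underside, at fixture x 37, y 0, z 10 mm, axes as the fixture's. Over about 4 to 6 N up on the lid handle tips it; with the plate on its ledge it withstands about 14 N.
- lid (a joint): lid angle, rad: 0 shut, grows as the front edge rises. White lid 121 x 140 x 8 mm, top 80 mm above the box's underside, hinged along y at the rear; front edge 122 mm from the hinge (0.164 rad = 20 mm open). A springy lip in the front rim grips it: about 7 to 9 N up at the handle frees it within 0.06 rad, then some 1 N of lid weight is left. Let go, it falls back to about 0.06 rad.
- lid_bar (a point): middle of the lid's bar handle: round steel bar, 8 mm diameter, 70 mm straight along y, axis 30 mm above the lid's top, 23 mm behind its front edge; moves and turns with the lid. Shut: fixture x 0, y 0, z 120 mm.
- lid_hinge (a point): point on the lid's hinge axis, in the middle (box x 61.5, y 0, z 72 mm; fixture x 99, z 82 mm); the axis runs along y.
- bottle_amber_1: bystander, leave alone: reagent bottle with black cap, 56x56x114 mm; origin at the middle of its underside
- bottle_clear_1: bystander, leave alone: reagent bottle with blue cap, 64x64x131 mm; origin at the middle of its underside
- wash_bottle: bystander, leave alone: white wash bottle with bent spout, 65x108x214 mm; origin at the middle of its underside
- timer: bystander, leave alone: bench timer, 58x66x20 mm; origin at the middle of its underside
- forceps: bystander, leave alone: steel forceps lying flat, 11x132x12 mm; origin at the middle of its underside

How it is judged:
On the way, in this order (a step that is already met when the one before it is completed fails the run):
1. the hold-down plate lies flush on the box's ledge, over both pins, let go, with the lid still shut (horizontal distance between holddown and seat below 0.003 m and angle between the y axis of holddown and the y axis of fixture, either way round below 0.035 rad and angle between holddown's own z axis and vertical below 0.02 rad and z of holddown in the frame of seat between -0.002 and 0.002 m and contact force between the fingers and holddown below 0.2 N and linear speed of holddown below 0.02 m/s and value of joint lid below 0.02 rad), for 0.3 s.
2. the lid has come free of its seal (value of joint lid above 0.08 rad and angle between dry_box's own z axis and vertical below 0.03 rad), for 0.1 s.
At the end, for the whole second after the job is handed in: the fingers hold the lid still, 12 to 32 mm open at the front edge (0.10 to 0.26 rad); the box stands level (within 0.02 rad); the hold-down plate, not touched, lies on the ledge over both pins (3 mm sideways, 2 mm in height, 0.035 rad in direction, 0.02 rad in tilt) (horizontal distance between holddown and seat below 0.003 m and angle between the y axis of holddown and the y axis of fixture, either way round below 0.035 rad and angle between each of holddown, dry_box's own z axis and vertical below 0.02 rad and z of holddown in the frame of seat between -0.002 and 0.002 m and value of joint lid between 0.1 and 0.26 rad and velocity of joint lid between -0.1 and 0.1 rad/s and contact force between the fingers and lid above 0.4 N and contact force between the fingers and holddown below 0.2 N); the arm keeps its last pose, push and grip.
It fails at once if the dry box is lifted or tipped with the lid (tilt over 0.04 rad) (angle between dry_box's own z axis and vertical above 0.04 rad).
It fails at once if the lid is thrown wide open (over 0.5 rad, 60 mm at the front edge) (value of joint lid above 0.5 rad).
It fails at once if a bystander is moved by more than 30 mm (distance of any of wash_bottle, timer, forceps from where it was at the start of the episode above 0.03 m).
It also fails if it takes over 64 s, if anything falls off the work surface, if the arm or the gripper's body presses on something with over 40 N, if the wrist force passes 120 N, or if a joint passes its speed limit or range.

## Working session

There is one attempt and no reset: what is moved stays moved. The work goes in short steps, Python scripts to look and compute and a tool call to move; the robot and the scene stay as the last step left them, time stands still between calls to the robot, and variables do not carry over. Pictures are saved under pics/ and viewed, about 8 in all and at most 12, crops included, and the job is handed in when it is done.

Besides the shell and the picture viewer there is one more tool, called by a JSON object that holds its "op" and its "data". play_rows: Moves the arm, as the interface text tells. Its arguments: {"type":"object","properties":{"commands":{"type":"array"},"claw":{"type":"number"},"grip_force":{"type":"number"}},"required":["commands"]}

```bash
mkdir -p pics; ls
cat > h.py <<'E'
from station import *
import numpy as np, cv2
from scipy.spatial.transform import Rotation as R
def cam(p,st=None):
    K=np.array(p["intrinsics"]);D=np.array(p["distortion"])
    if "mount" in p:
        T=np.eye(4);T[:3,:3]=R.from_rotvec(st["tool_rot"]).as_matrix();T[:3,3]=st["position"]
        W=T@np.array(p["mount"])           # cam->world
    else:
        M=np.eye(4);M[:3,:3]=R.from_rotvec(np.ravel(p["rvec"])).as_matrix();M[:3,3]=np.ravel(p["tvec"]);W=np.linalg.inv(M)
    return K,D,W
def ray(p,px,z,st=None):
    K,D,W=cam(p,st)
    u=cv2.undistortPoints(np.array([[px]],float),K,D)[0,0]
    d=W[:3,:3]@np.array([u[0],u[1],1]);o=W[:3,3]
    return o+d*(z-o[2])/d[2]
def proj(p,X,st=None):
    K,D,W=cam(p,st);V=np.linalg.inv(W)
    return cv2.projectPoints(np.array(X,float).reshape(-1,3),cv2.Rodrigues(V[:3,:3])[0],V[:3,3],K,D)[0][:,0]
def save(p,n,crop=None,s=1):
    f=p["frame"][:,:,::-1]
    if crop: f=f[crop[1]:crop[3],crop[0]:crop[2]]
    cv2.imwrite("pics/"+n,cv2.resize(f,None,fx=s,fy=s,interpolation=cv2.INTER_CUBIC))
E
python3 - <<'E'
from h import *
s=get_state();print({k:np.round(v,3) for k,v in s.items()})
ims=[]
for c in ("top","scene"):
    p=snapshot(c); ims.append(p["frame"]); 
    print(c,"campos",cam(p)[2][:3,3].round(3))
    for l,z in (("holddown",0),("seat",.02),("lid_bar",.12),("lid_hinge",.082),("fixture",0),("dry_box",.01),("wash_bottle",0),("timer",0),("forceps",0),("bottle_amber_1",0),("bottle_clear_1",0)):
        r=pinpoint(l,p)[:2]
        print(l,[(np.round(q["pixel"]),round(q["score"],2),ray(p,q["pixel"],z).round(4)) for q in r])
    cv2.imwrite(f"pics/{c}0.png",p["frame"][:,:,::-1])
E
```

```text
pics
{'t': np.float64(0.0), 'joint_positions': array([-1.38 ,  0.399,  0.045,  1.538, -0.019,  1.207, -0.051]), 'dq': array([ 0.001,  0.002, -0.   , -0.   , -0.   ,  0.001, -0.002]), 'effort': array([-1.0000e-03, -4.7512e+01,  1.3640e+00, -2.5422e+01,  1.2000e-02,
        9.0000e-03,  0.0000e+00]), 'position': array([0.186, 0.622, 0.23 ]), 'tool_rot': array([ 2.518e+00,  1.877e+00, -2.000e-03]), 'wrist_force': array([-0.172, -0.06 ,  0.35 ]), 'torque': array([-0.065,  0.001, -0.017]), 'finger_gap': np.float64(0.085)}
top campos [ 0.297 -0.08   1.616]
holddown [(array([410., 215.]), 0.84, array([ 0.4272, -0.3269,  0.    ]))]
seat [(array([219., 223.]), 0.58, array([0.3972, 0.2707, 0.02  ]))]
lid_bar [(array([206., 196.]), 0.82, array([0.4695, 0.2888, 0.12  ])), (array([302., 215.]), 0.71, array([0.4172, 0.0063, 0.12  ]))]
lid_hinge [(array([212., 167.]), 0.74, array([0.5625, 0.2836, 0.082 ]))]
fixture [(array([410., 218.]), 0.65, array([ 0.4188, -0.3275,  0.    ])), (array([219., 191.]), 0.65, array([0.5003, 0.2774, 0.    ]))]
dry_box [(array([215., 190.]), 0.83, array([0.5009, 0.2874
[... 731 characters left out ...]
0.9, array([0.4681, 0.2752, 0.12  ]))]
lid_hinge [(array([252., 166.]), 0.85, array([0.5823, 0.2969, 0.082 ]))]
fixture [(array([252., 166.]), 0.61, array([ 0.663 ,  0.3777, -0.    ])), (array([237., 203.]), 0.59, array([0.4477, 0.2697, 0.    ]))]
dry_box [(array([245., 192.]), 0.73, array([0.5057, 0.2779, 0.01  ])), (array([358., 224.]), 0.31, array([ 0.5912, -0.174 ,  0.01  ]))]
wash_bottle [(array([439., 277.]), 0.59, array([ 0.5281, -0.4913,  0.    ]))]
timer []
forceps [(array([287., 232.]), 0.58, array([0.4278, 0.0216, 0.    ]))]
bottle_amber_1 [(array([237., 201.]), 0.31, array([0.4588, 0.2811, 0.    ]))]
bottle_clear_1 [(array([357., 225.]), 0.96, array([ 0.5921, -0.1709,  0.    ]))]
```

Run:
```python
import cv2,numpy as np
t=cv2.imread("pics/top0.png")[110:290,150:550];s=cv2.imread("pics/scene0.png")[110:350,150:550]
cv2.imwrite("pics/both.png",np.vstack([cv2.resize(t,None,fx=1.4,fy=1.4,interpolation=2),cv2.resize(s,None,fx=1.4,fy=1.4,interpolation=2)]))
```

```text
(no output)
```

View pics/both.png

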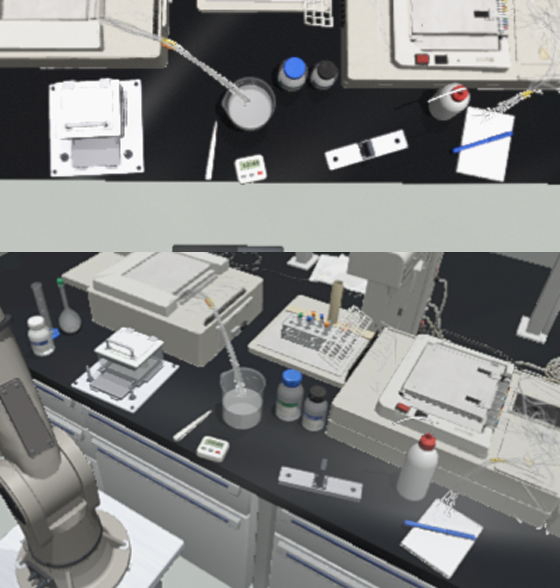

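```bash
cat >> h.py <<'E'
def plan(target,yaw=None,nmin=1,vmax=.022,tmax=.12,start=None):
    """rows to reach world target (tool down), yaw of tool x in deg"""
    s=get_state();m=R.from_rotvec(s["tool_rot"]).as_matrix()
    P=np.array(s["position"]);y0=np.arctan2(m[1,0],m[0,0])
    print("now",P.round(4),"yaw",np.degrees(y0).round(2),"tilt",np.degrees(np.arccos(-m[2,2])).round(2),"F",np.round(s["wrist_force"],2),"gap",round(s["finger_gap"],4),"t",s["t"])
    d=np.array(target)-P; dy=0 if yaw is None else (np.radians(yaw)-y0+np.pi)%(2*np.pi)-np.pi
    n=max(nmin,int(np.ceil(np.linalg.norm(d)/vmax)),int(np.ceil(abs(dy)/tmax)))
    M=m.copy();pos=P.copy()
    out=[]
    for i in range(n):
        v=np.round(M.T@(P+d*(i+1)/n-pos)/.025,2);t=np.round(-dy/n,3)
        pos=pos+M@v*.025
        M=M@R.from_euler("z",t).as_matrix();out.append([*v,t])
    for i in range(0,n,12): print(len(out[i:i+12]),",".join("%g"%x for r in out[i:i+12] for x in r))
E
python3 -c "
from h import *
plan([.40,.28,.36],-20,vmax=.03)"
```

```text
now [0.1857 0.6229 0.2313] yaw 73.4 tilt 0.0 F [-0.02  0.04 -0.34] gap 0.0855 t 1.2
12 -0.71,0.81,-0.34,0.109,-0.62,0.88,-0.35,0.109,-0.53,0.95,-0.34,0.109,-0.41,0.99,-0.34,0.109,-0.31,1.03,-0.35,0.109,-0.19,1.07,-0.34,0.109,-0.07,1.07,-0.34,0.109,0.04,1.08,-0.35,0.109,0.16,1.06,-0.34,0.109,0.28,1.05,-0.34,0.109,0.39,1,-0.34,0.109,0.49,0.96,-0.35,0.109
3 0.6,0.9,-0.34,0.109,0.69,0.83,-0.34,0.109,0.77,0.75,-0.35,0.109
```

{"op": "play_rows", "data": {"commands": [-0.71,0.81,-0.34,0.11,-0.62,0.88,-0.35,0.11,-0.53,0.95,-0.34,0.11,-0.41,0.99,-0.34,0.11,-0.31,1,-0.35,0.11,-0.19,1,-0.34,0.11,-0.07,1,-0.34,0.11,0.04,1,-0.35,0.11,0.16,1,-0.34,0.11,0.28,1,-0.34,0.11,0.39,1,-0.34,0.11,0.49,0.96,-0.35,0.11], "claw": 1}}

```text
t: 2.2
position: [0.3514, 0.354, 0.3349]
tool_rot: [-3.14, 0.069, -0.0]
wrist_force: [0.8, 1.1, -0.2]
finger_gap: 0.0852
```

{"op": "play_rows", "data": {"commands": [0.6,0.9,-0.34,0.11,0.69,0.83,-0.34,0.11,0.77,0.75,-0.35,0.11,0,0,0,0,0,0,0,0,0,0,0,0]}}

```text
t: 2.7
position: [0.3923, 0.2866, 0.36]
tool_rot: [-3.088, 0.574, 0.001]
wrist_force: [-0.3, 0.7, 0.1]
finger_gap: 0.0852
```

Run:
```python
from h import *
s=get_state();p=snapshot("wrist");print(np.round(p["mount"],3))
for l,z in (("seat",.02),("lid_bar",.12),("lid_hinge",.082),("fixture",0),("dry_box",.01)):
    print(l,[(np.round(q["pixel"]),round(q["score"],2),ray(p,q["pixel"],z,s).round(4)) for q in pinpoint(l,p)[:2]])
save(p,"w1.png");plan([.43,-.31,.36],-74,vmax=.024)
```

```text
[[ 1.    -0.     0.    -0.001]
 [ 0.     0.964  0.266 -0.068]
 [-0.    -0.266  0.964 -0.143]
 [ 0.     0.     0.     1.   ]]
seat [(array([327., 169.]), 0.84, array([0.4037, 0.2754, 0.02  ]))]
lid_bar [(array([368., 166.]), 0.63, array([0.4594, 0.2754, 0.12  ]))]
lid_hinge [(array([427., 134.]), 0.84, array([0.5596, 0.2811, 0.082 ]))]
fixture [(array([373., 324.]), 0.18, array([ 0.3779, -0.07  ,  0.    ]))]
dry_box [(array([383., 152.]), 0.89, array([0.5044, 0.268 , 0.01  ]))]
now [0.3923 0.2867 0.3597] yaw -21.03 tilt 0.04 F [ 0.12  1.48 -0.2 ] gap 0.0856 t 3.0
12 0.4,0.87,0,0.037,0.43,0.85,0,0.037,0.46,0.84,0,0.037,0.49,0.82,0,0.037,0.53,0.8,0,0.037,0.55,0.78,0,0.037,0.58,0.76,0,0.037,0.61,0.74,0,0.037,0.63,0.72,0,0.037,0.67,0.69,0,0.037,0.68,0.66,0,0.037,0.71,0.65,0,0.037
12 0.74,0.61,0,0.037,0.75,0.59,0,0.037,0.78,0.55,0,0.037,0.8,0.53,0,0.037,0.81,0.5,0,0.037,0.84,0.47,0,0.037,0.85,0.44,0,0.037,0.86,0.4,0,0.037,0.89,0.37,0,0.037,0.89,0.35,0,0.037,0.91,0.3,0,0.037,0.91,0.28,0,0.037
1 0.93,0.23,0,0.037
```

View pics/w1.png

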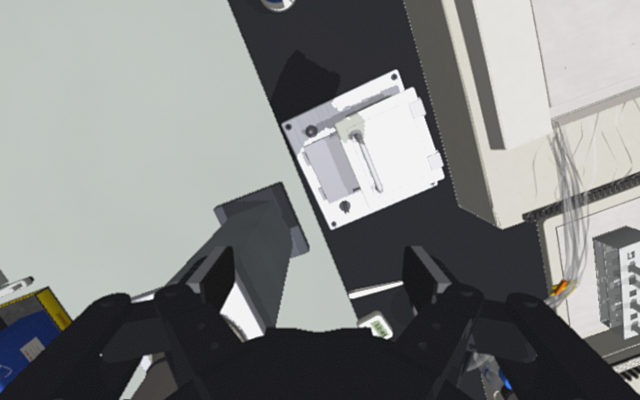

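{"op": "play_rows", "data": {"commands": [0.4,0.87,0,0.037,0.43,0.85,0,0.037,0.46,0.84,0,0.037,0.49,0.82,0,0.037,0.53,0.8,0,0.037,0.55,0.78,0,0.037,0.58,0.76,0,0.037,0.61,0.74,0,0.037,0.63,0.72,0,0.037,0.67,0.69,0,0.037,0.68,0.66,0,0.037,0.71,0.65,0,0.037]}}

```text
t: 4.0
position: [0.4101, -0.0029, 0.3601]
tool_rot: [-2.883, 1.247, -0.0]
wrist_force: [0.6, -0.0, -0.4]
finger_gap: 0.0855
```

{"op": "play_rows", "data": {"commands": [0.74,0.61,0,0.037,0.75,0.59,0,0.037,0.78,0.55,0,0.037,0.8,0.53,0,0.037,0.81,0.5,0,0.037,0.84,0.47,0,0.037,0.85,0.44,0,0.037,0.86,0.4,0,0.037,0.89,0.37,0,0.037,0.89,0.35,0,0.037,0.91,0.3,0,0.037,0,0,0,0]}}

```text
t: 5.0
position: [0.4248, -0.2689, 0.3602]
tool_rot: [2.561, -1.81, 0.003]
wrist_force: [-1.3, 1.2, 0.3]
finger_gap: 0.0858
```

Run:
```python
from h import *
s=get_state();p=snapshot("wrist")
st0=dict(position=[.3923,.2867,.3597],tool_rot=[-3.088,.574,.001])
for px,z in (((285,123),.01),((394,71),.01),((333,229),.01),((311,129),.056),((345,206),.056)): print(px,ray(p,px,z,st0).round(4))
for l,z in (("holddown",0),):
    print(l,[(np.round(q["pixel"]),round(q["score"],2),ray(p,q["pixel"],z,s).round(4)) for q in pinpoint(l,p)[:2]],recognise(l,p)[:1])
save(p,"w2.png");plan([.43,-.33,.36],-74,vmax=.024)
```

```text
(285, 123) [0.3636 0.3722 0.01  ]
(394, 71) [0.5595 0.3844 0.01  ]
(333, 229) [0.3731 0.1652 0.01  ]
(311, 129) [0.4022 0.3475 0.056 ]
(345, 206) [0.4095 0.2131 0.056 ]
holddown [(array([348., 177.]), 0.92, array([ 0.4178, -0.3281,  0.    ]))] [{'extent': [295.4, 162.4, 401.9, 195.7], 'score': 0.59}]
now [ 0.426  -0.2634  0.3598] yaw -69.97 tilt 0.05 F [-0.47  0.36  0.24] gap 0.0853 t 5.15
3 0.85,0.25,-0,0.023,0.86,0.24,-0,0.023,0.86,0.21,-0.01,0.023
```

View pics/w2.png

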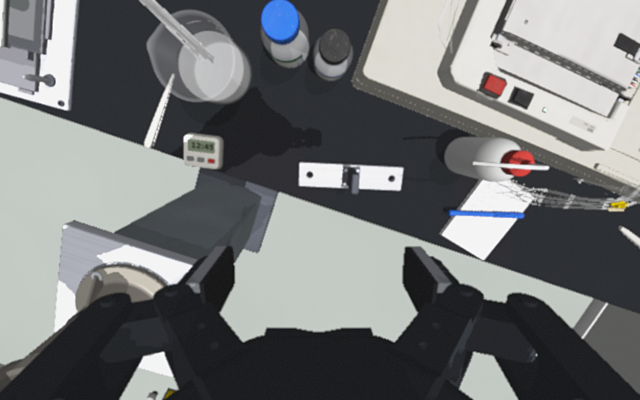

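Run:
```python
from h import *
p=snapshot("wrist");s=get_state()
print(p["intrinsics"])
st=dict(position=[.426,-.2634,.3598],tool_rot=s["tool_rot"])
a=ray(p,(310,175),.014,st);b=ray(p,(391,178),.014,st);print(a,b,np.linalg.norm(a-b),(a+b)/2,np.degrees(np.arctan2(*(b-a)[1::-1])))
c=(a+b)/2
plan([c[0],c[1],.17],np.degrees(np.arctan2(*(b-a)[1::-1])),vmax=.024)
```

```text
[[283.04866143   0.         318.24269054]
 [  0.         283.04866143 202.01236602]
 [  0.           0.           1.        ]]
[ 0.40312977 -0.25465852  0.014     ] [ 0.44715331 -0.38982675  0.014     ] 0.1421566859922677 [ 0.42514154 -0.32224264  0.014     ] -71.95986056431911
now [ 0.4264 -0.2626  0.3599] yaw -69.86 tilt 0.06 F [-0.48  0.53 -0.63] gap 0.0854 t 5.2
9 0.25,0.1,0.84,0.004,0.25,0.09,0.85,0.004,0.24,0.1,0.84,0.004,0.25,0.09,0.84,0.004,0.25,0.09,0.85,0.004,0.25,0.1,0.84,0.004,0.25,0.09,0.85,0.004,0.25,0.09,0.84,0.004,0.25,0.08,0.84,0.004
```

{"op": "play_rows", "data": {"commands": [0.25,0.1,0.84,0.004,0.25,0.09,0.85,0.004,0.24,0.1,0.84,0.004,0.25,0.09,0.84,0.004,0.25,0.09,0.85,0.004,0.25,0.1,0.84,0.004,0.25,0.09,0.85,0.004,0.25,0.09,0.84,0.004,0.25,0.08,0.84,0.004,0,0,0,0,0,0,0,0,0,0,0,0]}}

```text
t: 6.2
position: [0.4264, -0.3222, 0.1715]
tool_rot: [-2.543, 1.843, -0.002]
wrist_force: [-0.3, 0.3, 0.1]
finger_gap: 0.0853
```

Run:
```python
from h import *
p=snapshot("wrist");s=get_state()
q=pinpoint("holddown",p)[0];print(q,ray(p,q["pixel"],0,s))
print(np.round(s["position"],4),np.round(s["tool_rot"],4))
save(p,"w3.png",(180,120,460,330),2.8)
```

```text
{'pixel': [323.5, 192.0], 'score': 0.61} [ 0.42130336 -0.32925276  0.        ]
[ 0.4266 -0.3224  0.1718] [-2.5426  1.8426 -0.0035]
```

View pics/w3.png

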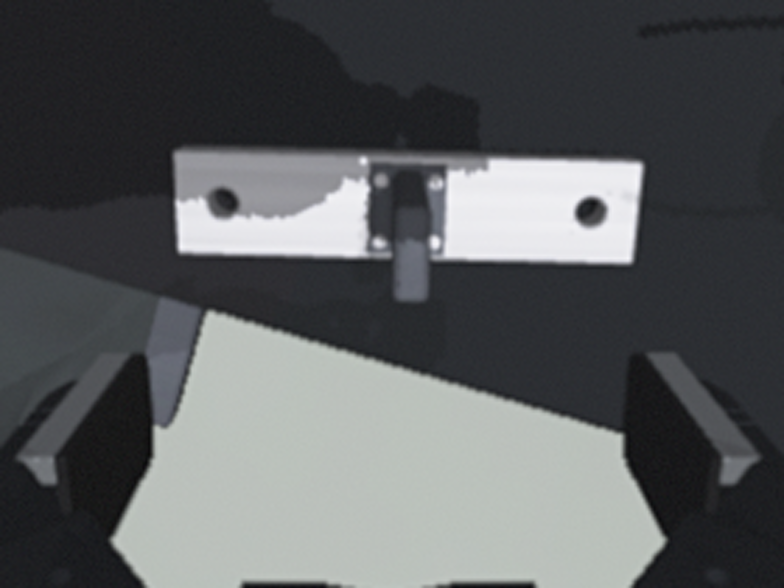

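Run:
```python
from h import *
p=snapshot("wrist");s=get_state()
f=lambda u,v,z:ray(p,(180+u/2.8,120+v/2.8),z,s)
a=f(223,203,.014);b=f(591,211,.014);y=np.degrees(np.arctan2(*(b-a)[1::-1]))
c=(a+b)/2;print(a,b,np.linalg.norm(a-b),c,y)
print([f(*q,.014).round(4) for q in((175,157),(643,165),(179,250),(633,260))])
print("tabtop",f(411,272,.078))
plan([c[0],c[1],.05],y,vmax=.022)
```

```text
[ 0.40209388 -0.26200794  0.014     ] [ 0.44378557 -0.39992677  0.014     ] 0.14408261495909905 [ 0.42293972 -0.33096735  0.014     ] -73.18037947579833
[array([ 0.4139, -0.2397,  0.014 ]), array([ 0.4671, -0.4123,  0.014 ]), array([ 0.3781, -0.2503,  0.014 ]), array([ 0.4303, -0.4235,  0.014 ])]
tabtop [ 0.41756648 -0.33221188  0.078     ]
now [ 0.4265 -0.3226  0.1717] yaw -71.88 tilt 0.16 F [-0.11  0.5  -0.42] gap 0.0854 t 6.35
6 0.04,0.04,0.81,0.004,0.05,0.04,0.81,0.004,0.04,0.05,0.81,0.004,0.05,0.04,0.81,0.004,0.04,0.04,0.82,0.004,0.05,0.04,0.81,0.004
```

{"op": "play_rows", "data": {"commands": [0.05,0.04,0.86,0.004,0.05,0.04,0.86,0.004,0.05,0.05,0.86,0.004,0.05,0.04,0.86,0.004,0.05,0.04,0.86,0.004,0.05,0.05,0.86,0.003,0,0,0,0,0,0,0,0]}}

```text
t: 7.02
position: [0.4215, -0.3316, 0.0415]
tool_rot: [-2.521, 1.874, 0.001]
wrist_force: [-0.5, -0.4, 0.8]
finger_gap: 0.086
```

```bash
python3 -c "
from h import *
plan([.4229,-.331,.042],-73.18)"
```

```text
now [ 0.4215 -0.3316  0.0415] yaw -73.26 tilt 0.04 F [-0.54 -0.38  0.8 ] gap 0.086 t 7.0167
1 -0.01,-0.06,-0.02,-0.001
```

{"op": "play_rows", "data": {"commands": [0,-0.06,0,0,0,0,0,0,0,0,0,0,0,0,0,0,0,0,0,0,0,0,0,0,0,0,0,0,0,0,0,0], "claw": -1, "grip_force": 100}}

```text
t: 7.68
position: [0.4231, -0.3312, 0.0418]
tool_rot: [-2.52, 1.874, 0.0]
wrist_force: [-0.5, 2.4, 6.0]
finger_gap: 0.0109
```

{"op": "play_rows", "data": {"commands": [0,0,0,0,0,0,0,0,0,0,-0.2,0,0,0,-0.4,0,0,0,-0.8,0,0,0,-0.8,0,0,0,-0.8,0,0,0,-0.8,0,0,0,-0.8,0,0,0,-0.8,0,0,0,-0.8,0,0,0,-0.8,0]}}

```text
t: 8.68
position: [0.4215, -0.3307, 0.2165]
tool_rot: [-2.52, 1.876, 0.004]
wrist_force: [0.2, -0.3, -7.3]
finger_gap: 0.0107
```

Run:
```python
from h import *
p=snapshot("wrist");s=get_state()
save(p,"w4.png")
print(s["wrist_force"],s["torque"])
plan([.40,.24,.24],-87,vmax=.022)
```

```text
[ 0.45297897 -1.67259919 -3.70674863] [-0.13663962  0.01310194  0.02379308]
now [ 0.4233 -0.3328  0.2204] yaw -73.34 tilt 0.24 F [ 0.45 -1.67 -3.71] gap 0.0108 t 8.7333
12 -0.82,-0.21,-0.03,0.009,-0.83,-0.2,-0.03,0.009,-0.82,-0.2,-0.03,0.009,-0.83,-0.19,-0.03,0.009,-0.83,-0.18,-0.03,0.009,-0.83,-0.17,-0.03,0.009,-0.84,-0.17,-0.03,0.009,-0.83,-0.15,-0.03,0.009,-0.84,-0.15,-0.04,0.009,-0.83,-0.15,-0.03,0.009,-0.84,-0.13,-0.03,0.009,-0.84,-0.13,-0.03,0.009
12 -0.84,-0.12,-0.03,0.009,-0.84,-0.11,-0.03,0.009,-0.85,-0.11,-0.03,0.009,-0.84,-0.1,-0.03,0.009,-0.84,-0.09,-0.03,0.009,-0.85,-0.08,-0.03,0.009,-0.85,-0.07,-0.03,0.009,-0.84,-0.07,-0.03,0.009,-0.85,-0.06,-0.03,0.009,-0.85,-0.05,-0.03,0.009,-0.85,-0.05,-0.03,0.009,-0.84,-0.03,-0.03,0.009
3 -0.85,-0.03,-0.03,0.009,-0.85,-0.02,-0.04,0.009,-0.85,-0.02,-0.03,0.009
```

View pics/w4.png

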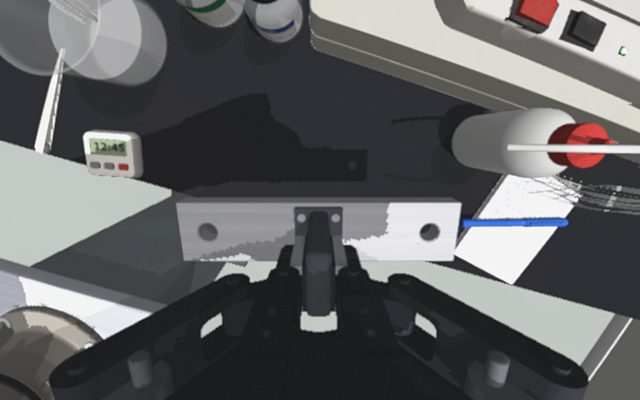

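{"op": "play_rows", "data": {"commands": [-0.5,-0.2,-0.05,0.01,-0.83,-0.2,-0.05,0.01,-0.82,-0.2,-0.05,0.01,-0.83,-0.19,-0.05,0.01,-0.83,-0.18,-0.03,0.01,-0.83,-0.17,-0.03,0.01,-0.84,-0.17,-0.03,0.01,-0.83,-0.15,-0.03,0.01,-0.84,-0.15,-0.04,0.01,-0.83,-0.15,-0.03,0.01,-0.84,-0.13,-0.03,0.01,-0.84,-0.13,-0.03,0.01]}}

```text
t: 9.73
position: [0.4141, -0.0835, 0.2264]
tool_rot: [-2.402, 2.022, 0.005]
wrist_force: [0.8, -0.1, -8.4]
finger_gap: 0.0111
```

{"op": "play_rows", "data": {"commands": [-0.84,-0.12,-0.03,0.01,-0.84,-0.11,-0.03,0.01,-0.85,-0.11,-0.03,0.01,-0.84,-0.1,-0.03,0.01,-0.84,-0.09,-0.03,0.01,-0.85,-0.08,-0.03,0.01,-0.85,-0.07,-0.03,0.01,-0.84,-0.07,-0.03,0.01,-0.85,-0.06,-0.03,0.01,-0.85,-0.05,-0.03,0.01,-0.85,-0.05,-0.03,0.01,-0.84,-0.03,-0.03,0]}}

```text
t: 10.73
position: [0.4084, 0.17, 0.2354]
tool_rot: [2.286, -2.152, -0.001]
wrist_force: [-0.1, -0.3, -7.9]
finger_gap: 0.0108
```

```bash
python3 -c "
from h import *
plan([.395,.275,.24],-87)"
```

```text
now [0.4084 0.17   0.2354] yaw -86.54 tilt 0.13 F [-0.09 -0.29 -7.93] gap 0.0108 t 10.7333
5 -0.85,0.06,-0.04,0.002,-0.84,0.05,-0.04,0.002,-0.85,0.06,-0.03,0.002,-0.84,0.07,-0.04,0.002,-0.85,0.06,-0.04,0.002
```

{"op": "play_rows", "data": {"commands": [-0.85,0.06,-0.04,0.002,-0.84,0.05,-0.04,0.002,-0.85,0.06,-0.03,0.002,-0.84,0.07,-0.04,0.002,-0.6,0.06,-0.04,0,0,0,0,0,0,0,0,0,0,0,0,0,0,0,0,0]}}

```text
t: 11.48
position: [0.3964, 0.2674, 0.241]
tool_rot: [2.278, -2.162, 0.0]
wrist_force: [0.2, 0.1, -8.6]
finger_gap: 0.0107
```

Run:
```python
from h import *
p=snapshot("wrist");s=get_state()
np.savez("w5.npz",f=p["frame"]);save(p,"w5.png",(150,100,490,330),2.35)
print(repr(s["position"]),repr(s["tool_rot"]))
plan([.395,.275,.24],-87)
for l in("seat","lid_bar","lid_hinge"):
    print(l,[(np.round(q["pixel"]),round(q["score"],2),ray(p,q["pixel"],dict(seat=.02,lid_bar=.12,lid_hinge=.082)[l],s).round(4)) for q in pinpoint(l,p)[:2]])
```

```text
array([0.39644423, 0.26756261, 0.24108568]) array([ 2.27784715e+00, -2.16267596e+00, -6.93714773e-05])
now [0.3964 0.2676 0.2411] yaw -87.03 tilt 0.04 F [ 0.07 -0.46 -8.47] gap 0.0109 t 11.5333
1 -0.3,0.04,0.04,-0
seat []
lid_bar []
lid_hinge [(array([312.,  18.]), 0.98, array([0.5614, 0.2834, 0.082 ]))]
```

View pics/w5.png

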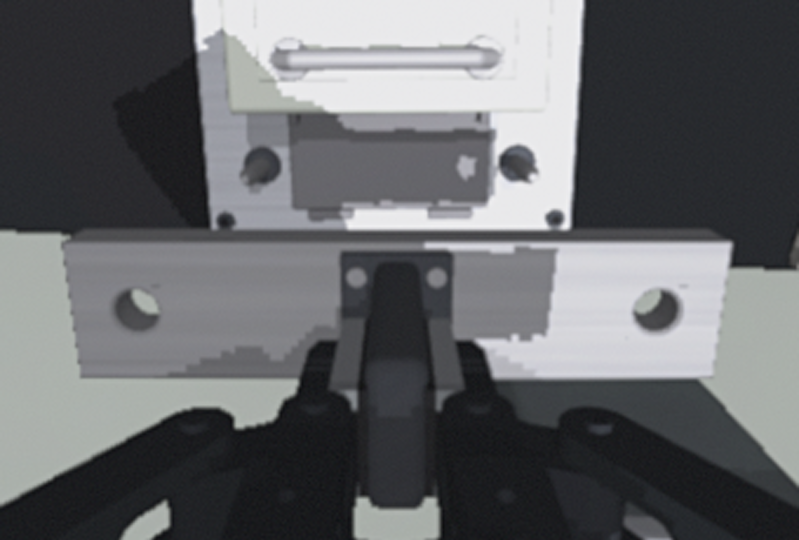

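Run:
```python
import cv2
f=cv2.imread("pics/w5.png")
import numpy as np
g=np.load("w5.npz")["f"][:,:,::-1]
a=g[155:195,240:280];b=g[155:195,350:390]
cv2.imwrite("pics/w5z.png",cv2.resize(np.hstack([a,b]),None,fx=10,fy=10,interpolation=cv2.INTER_NEAREST))
```

```text
(no output)
```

View pics/w5z.png

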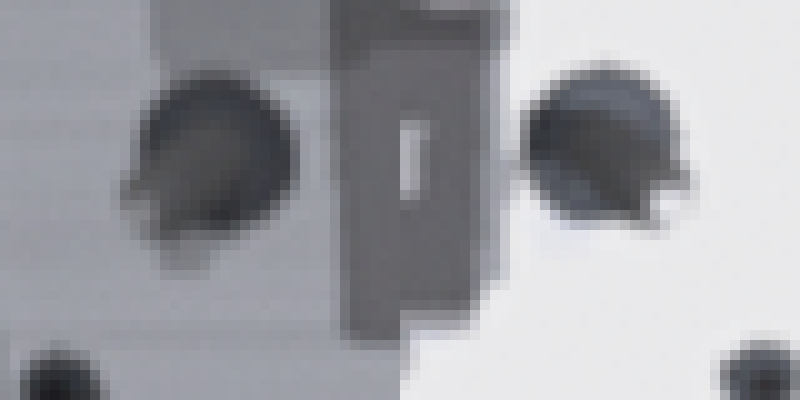

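```bash
cat > m5.py <<'E'
from h import *
p=snapshot("wrist")
st=dict(position=[.39644,.26756,.24108],tool_rot=[2.277847,-2.162676,-.00007])
c=lambda u,v:(150+u/2.35,100+v/2.35)
def pair(n,a,b,z):
    A=ray(p,a,z,st);B=ray(p,b,z,st);print(n,A.round(4),B.round(4),"d",np.linalg.norm(A-B).round(4),"mid",((A+B)/2).round(4),"yaw",np.degrees(np.arctan2(*(B-A)[1::-1])).round(2))
pair("collars .01",(261.7,170.2),(370.2,169.3),.010)
pair("collars .014",(261.7,170.2),(370.2,169.3),.014)
pair("screws",(240+5.8,155+38),(350+36.3,155+37.5),.010)
pair("bar",c(290,57),c(485,57),.12)
pair("tips",(255,179),(377,178),.056)
zp=.24108-.042+.014
pair("holes",c(137,309),c(658,310),zp)
pair("plate top rear edge",c(66,241),c(732,241),zp)
X=[[a,b,.056] for a,b in ()]
E
python3 m5.py
```

```text
collars .01 [0.4002 0.3444 0.01  ] [0.4088 0.2002 0.01  ] d 0.1445 mid [0.4045 0.2723 0.01  ] yaw -86.57
collars .014 [0.4008 0.3436 0.014 ] [0.4094 0.2009 0.014 ] d 0.143 mid [0.4051 0.2723 0.014 ] yaw -86.57
screws [0.3677 0.3661 0.01  ] [0.3783 0.175  0.01  ] d 0.1914 mid [0.373  0.2706 0.01  ] yaw -86.83
bar [0.4612 0.3127 0.12  ] [0.465  0.2379 0.12  ] d 0.0749 mid [0.4631 0.2753 0.12  ] yaw -87.05
tips [0.3971 0.3434 0.056 ] [0.4057 0.2    0.056 ] d 0.1437 mid [0.4014 0.2717 0.056 ] yaw -86.57
holes [0.3927 0.3401 0.2131] [0.3998 0.1962 0.2131] d 0.144 mid [0.3963 0.2682 0.2131] yaw -87.16
plate top rear edge [0.4113 0.3584 0.2131] [0.4206 0.1792 0.2131] d 0.1794 mid [0.4159 0.2688 0.2131] yaw -87.04
```

```bash
python3 -c "
from h import *
plan([.405,.2714,.115],-86.6,vmax=.016)"
```

```text
now [0.3964 0.2684 0.2414] yaw -86.96 tilt 0.02 F [-0.02  0.25 -8.07] gap 0.0109 t 11.7333
8 -0.01,-0.04,0.63,-0.001,-0.01,-0.05,0.63,-0.001,-0.02,-0.04,0.64,-0.001,-0.01,-0.05,0.63,-0.001,-0.01,-0.04,0.63,-0.001,-0.01,-0.04,0.63,-0.001,-0.02,-0.05,0.63,-0.001,-0.01,-0.04,0.63,-0.001
```

{"op": "play_rows", "data": {"commands": [-0.01,-0.04,0.63,-0.001,-0.01,-0.05,0.63,-0.001,-0.02,-0.04,0.64,-0.001,-0.01,-0.05,0.63,-0.001,-0.01,-0.04,0.63,-0.001,-0.01,-0.04,0.63,-0.001,-0.02,-0.05,0.63,-0.001,-0.01,-0.04,0.63,-0.001,0,0,0,0,0,0,0,0,0,0,0,0]}}

```text
t: 12.65
position: [0.4056, 0.2724, 0.116]
tool_rot: [-2.288, 2.15, -0.0]
wrist_force: [1.4, -0.1, -8.0]
finger_gap: 0.0113
```

Run:
```python
from h import *
s=get_state();p=snapshot("wrist")
g=p["frame"][:,:,::-1]; np.savez("w6.npz",f=p["frame"])
plan([.405,.2714,.115],-86.6)
print(repr(s["position"]),repr(s["tool_rot"]))
t=cv2.resize(g[190:260,180:460],None,fx=2.8,fy=2.8,interpolation=2)
h=[]
for X in (-.072,.072):  # expected hole in tool frame
    m=R.from_rotvec(s["tool_rot"]).as_matrix();W=np.array(s["position"])+m@np.array([X,0,.028])
    u,v=np.round(proj(p,W,s)[0]).astype(int);print(u,v);h.append(cv2.resize(g[v-20:v+20,u-20:u+20],(390,390),interpolation=0))
b=np.hstack(h);cv2.imwrite("pics/w6.png",np.vstack([cv2.copyMakeBorder(t[:,:780],0,0,0,0,0),b]))
```

```text
now [0.4058 0.2726 0.1162] yaw -86.45 tilt 0.15 F [ 0.23  0.13 -8.02] gap 0.0106 t 12.7
1 0.05,0.03,0.05,0.003
array([0.40558911, 0.27235518, 0.11595543]) array([-2.28786968e+00,  2.15049261e+00, -3.47390984e-04])
209 232
431 232
```

View pics/w6.png

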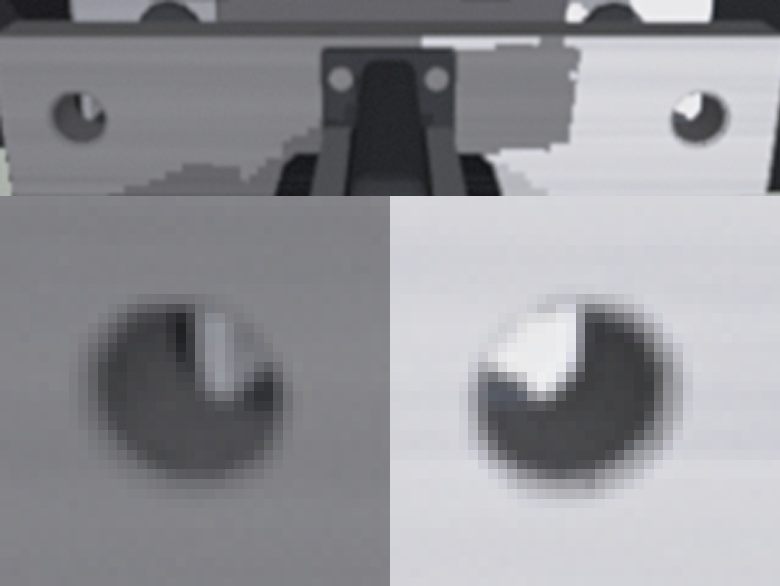

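Run:
```python
from h import *
p=snapshot("wrist")
st=dict(position=[.40559,.27236,.11596],tool_rot=[-2.28787,2.15049,-.00035])
a=np.radians(3.3);fx=np.array([np.cos(a),np.sin(a)]);fy=np.array([-np.sin(a),np.cos(a)])
m=R.from_rotvec(st["tool_rot"]).as_matrix();T=np.array(st["position"])
for sgn in (1,-1):
    P=np.array([.405,.272])+sgn*.072*fy
    print("pred tip",proj(p,[*P,.056],st)[0],"shoulder",proj(p,[*P,.046],st)[0],"base",proj(p,[*P,.012],st)[0],
      "hole top",proj(p,T+m@[-sgn*.072,-.0001,.028],st)[0],"hole bottom",proj(p,T+m@[-sgn*.072,0,.042],st)[0])
# measured: what tip positions give
for u in ((211,232.5),(426.4,233)): print(ray(p,u,.056,st))
```

```text
pred tip [225.44759385 216.57314755] shoulder [229.4349805  212.60605852] base [240.77564084 201.3356304 ] hole top [209.29845827 231.42258215] hole bottom [216.717591   224.21089484]
pred tip [415.3418772  217.37963619] shoulder [411.20390435 213.3794614 ] base [399.43280518 202.01361044] hole top [431.02710748 231.38842908] hole bottom [423.35960136 224.1808763 ]
[0.38716121 0.35546159 0.056     ]
[0.39707313 0.18956568 0.056     ]
```

{"op": "play_rows", "data": {"commands": [0.04,0.02,0.2,0.002,0,0,0.2,0,0,0,0.2,0,0,0,0.2,0,0,0,0.1,0,0,0,0,0,0,0,0,0]}}

```text
t: 13.33
position: [0.4044, 0.2707, 0.0923]
tool_rot: [2.286, -2.154, 0.0]
wrist_force: [0.7, 1.3, -7.9]
finger_gap: 0.011
```

```bash
python3 -c "
from h import *
print(get_state()['torque']);plan([.4053,.2714,.086],-86.6)"
```

```text
[0.03305545 0.01276929 0.01742976]
now [0.4044 0.2707 0.0923] yaw -86.58 tilt 0.03 F [ 0.71  1.26 -7.86] gap 0.011 t 13.3333
1 -0.03,-0.04,0.25,0
```

{"op": "play_rows", "data": {"commands": [-0.02,-0.02,0.08,0,0,0,0.08,0,0,0,0.08,0,0,0,0,0,0,0,0,0,0,0,0,0]}}

```text
t: 13.83
position: [0.4049, 0.2714, 0.0866]
tool_rot: [-2.287, 2.154, 0.0]
wrist_force: [0.1, 0.4, -7.2]
finger_gap: 0.0109
```

```bash
python3 -c "
from h import *
print(get_state()['torque']);plan([.4053,.2714,.086],-86.6)"
```

```text
[-0.01790866 -0.02397015  0.05504736]
now [0.4049 0.2714 0.0866] yaw -86.57 tilt 0.01 F [ 0.09  0.44 -7.21] gap 0.0109 t 13.8333
1 0,-0.01,0.02,0
```

{"op": "play_rows", "data": {"commands": [0,0,0.12,0,0,0,0.12,0,0,0,0.12,0,0,0,0.12,0,0,0,0.12,0,0,0,0.12,0,0,0,0.12,0,0,0,0,0,0,0,0,0]}}

```text
t: 14.58
position: [0.4047, 0.2713, 0.0653]
tool_rot: [2.287, -2.154, -0.0]
wrist_force: [-0.3, -0.3, -7.9]
finger_gap: 0.0108
```

```bash
python3 -c "
from h import *
print(get_state()['torque']);plan([.4053,.2714,.062],-86.6)"
```

```text
[0.01224871 0.01327999 0.01559785]
now [0.4047 0.2713 0.0653] yaw -86.57 tilt 0.03 F [-0.34 -0.26 -7.87] gap 0.0108 t 14.5833
1 -0,-0.02,0.13,0
```

{"op": "play_rows", "data": {"commands": [0,0,0.05,0,0,0,0.05,0,0,0,0.04,0,0,0,0,0,0,0,0,0,0,0,0,0]}}

```text
t: 15.08
position: [0.4049, 0.2714, 0.0621]
tool_rot: [-2.287, 2.154, 0.0]
wrist_force: [0.5, 0.3, -8.6]
finger_gap: 0.0109
```

{"op": "play_rows", "data": {"commands": [0,0,0.03,0,0,0,0,0,0,0,0,0]}}

```text
t: 15.33
position: [0.405, 0.2715, 0.0618]
tool_rot: [-2.287, 2.154, 0.001]
wrist_force: [-2.5, -1.3, 0.5]
finger_gap: 0.0109
```

{"op": "play_rows", "data": {"commands": [0,0,0.03,0,0,0,0,0,0,0,0,0]}}

```text
t: 15.58
position: [0.4051, 0.2715, 0.0618]
tool_rot: [-2.287, 2.154, 0.002]
wrist_force: [-5.0, -2.5, 8.6]
finger_gap: 0.0109
```

{"op": "play_rows", "data": {"commands": [0,0,-0.02,0,0,0,0,0,0,0,0,0,0,0,0,0,0,0,0,0,0,0,0,0,0,0,0,0], "claw": 0}}

```text
t: 16.17
position: [0.405, 0.2715, 0.0611]
tool_rot: [-2.287, 2.154, -0.0]
wrist_force: [-0.1, 0.5, -0.2]
finger_gap: 0.043
```

{"op": "play_rows", "data": {"commands": [0,0,-0.3,0,0,0,-0.6,0,0,0,-0.8,0,0,0,-0.8,0,0,0,-0.8,0,0,0,-0.8,0,0,0,-0.8,0,0,0,-0.8,0,0,0,-0.8,0,0,0,-0.8,0,0,0,0,0,0,0,0,0]}}

```text
t: 17.17
position: [0.4054, 0.2717, 0.2447]
tool_rot: [-2.285, 2.152, 0.001]
wrist_force: [-0.0, -0.1, 0.1]
finger_gap: 0.0426
```

Run:
```python
from h import *
s=get_state();p=snapshot("wrist")
save(p,"w7.png",(150,0,490,240),2.35);print(repr(s["position"]),repr(s["tool_rot"]))
plan([.463,.2752,.236],-86.6)
for l,z in (("seat",.02),("lid_bar",.12),("lid_hinge",.082),("holddown",.02)):
    print(l,[(np.round(q["pixel"]),round(q["score"],2),ray(p,q["pixel"],z,s).round(4)) for q in pinpoint(l,p)[:2]])
```

```text
array([0.40540642, 0.27169369, 0.24473643]) array([-2.28483456e+00,  2.15205487e+00,  1.05108074e-03])
now [0.4047 0.2712 0.2436] yaw -86.58 tilt 0.04 F [ 0.89  0.42 -0.65] gap 0.0428 t 17.2167
3 -0.01,-0.78,0.1,0,-0,-0.78,0.1,0,-0.01,-0.78,0.1,0
seat []
lid_bar [(array([317., 136.]), 0.65, array([0.4615, 0.2774, 0.12  ])), (array([320.,  28.]), 0.4, array([0.5516, 0.2807, 0.12  ]))]
lid_hinge []
holddown [(array([318., 176.]), 0.58, array([0.4063, 0.2738, 0.02  ]))]
```

View pics/w7.png

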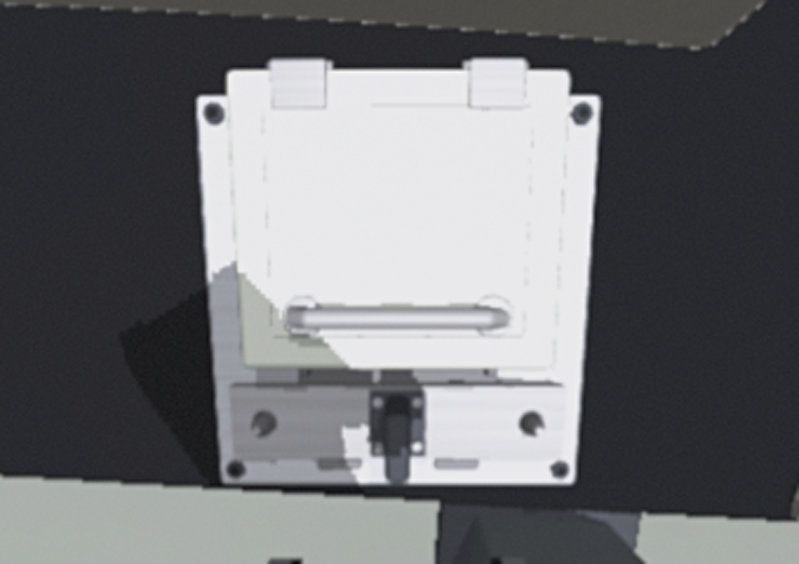

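```bash
python3 -c "
from h import *
plan([.463,.2754,.20],3.3,tmax=.12)"
```

```text
now [0.4043 0.2709 0.2426] yaw -86.58 tilt 0.12 F [ 0.04 -0.3  -0.22] gap 0.0427 t 17.4167
12 -0,-0.17,0.12,-0.112,0.01,-0.17,0.12,-0.112,0.04,-0.16,0.12,-0.112,0.05,-0.16,0.13,-0.112,0.07,-0.15,0.12,-0.112,0.09,-0.15,0.12,-0.112,0.1,-0.13,0.12,-0.112,0.12,-0.12,0.12,-0.112,0.13,-0.11,0.12,-0.112,0.14,-0.1,0.12,-0.112,0.15,-0.07,0.12,-0.112,0.16,-0.06,0.13,-0.112
2 0.16,-0.04,0.12,-0.112,0.17,-0.02,0.12,-0.112
```

{"op": "play_rows", "data": {"commands": [0,-0.17,0.12,-0.112,0.01,-0.17,0.12,-0.112,0.04,-0.16,0.12,-0.112,0.05,-0.16,0.13,-0.112,0.07,-0.15,0.12,-0.112,0.09,-0.15,0.12,-0.112,0.1,-0.13,0.12,-0.112,0.12,-0.12,0.12,-0.112,0.13,-0.11,0.12,-0.112,0.14,-0.1,0.12,-0.112,0.15,-0.07,0.12,-0.112,0.16,-0.06,0.13,-0.112], "claw": -0.25}}

```text
t: 18.42
position: [0.4552, 0.2749, 0.206]
tool_rot: [3.13, -0.253, -0.002]
wrist_force: [0.2, 0.6, 0.7]
finger_gap: 0.0321
```

{"op": "play_rows", "data": {"commands": [0.16,-0.04,0.12,-0.112,0.17,-0.02,0.12,-0.112,0,0,0,0,0,0,0,0,0,0,0,0]}}

```text
t: 18.83
position: [0.4635, 0.2757, 0.2007]
tool_rot: [3.14, 0.086, -0.001]
wrist_force: [0.6, 0.3, -0.3]
finger_gap: 0.0318
```

Run:
```python
from h import *
s=get_state();p=snapshot("wrist")
plan([.463,.2754,.101],3.3,vmax=.012)
q=pinpoint("lid_bar",p)[:1];print(q,[ray(p,x["pixel"],.12,s) for x in q])
save(p,"w8.png")
```

```text
now [0.4634 0.2758 0.2009] yaw 3.16 tilt 0.03 F [-0.49 -0.6  -0.13] gap 0.0324 t 18.8833
9 -0,0,0.44,-0,-0,0,0.45,-0,-0.01,0,0.44,-0,0,0.01,0.45,-0,0,-0,0.44,-0,-0,-0,0.44,-0,-0,0,0.45,-0,-0,0,0.44,-0,-0.01,0,0.45,-0
[{'pixel': [316.6, 209.1], 'score': 0.75}] [array([0.46174185, 0.27628391, 0.12      ])]
```

View pics/w8.png

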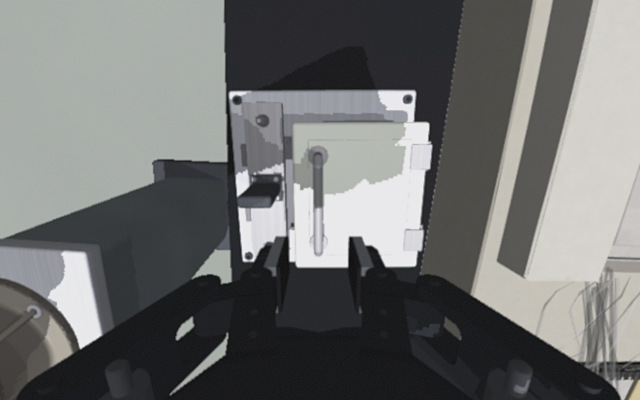

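{"op": "play_rows", "data": {"commands": [0,0,0.44,0,0,0,0.45,0,-0.01,0,0.44,0,0,0,0.45,0,0,0,0.44,0,0,0,0.44,0,-0.01,0,0.45,0,0,0,0.44,0,0,0,0.42,0,0,0,0,0,0,0,0,0]}}

```text
t: 19.85
position: [0.463, 0.2756, 0.1011]
tool_rot: [3.139, 0.089, -0.001]
wrist_force: [0.1, 0.3, 0.3]
finger_gap: 0.032
```

{"op": "play_rows", "data": {"commands": [0,0,0,0,0,0,0,0,0,0,0,0,0,0,0,0,0,0,0,0,0,0,0,0], "claw": -1, "grip_force": 40}}

```text
t: 20.35
position: [0.4631, 0.2761, 0.1024]
tool_rot: [-3.14, -0.09, 0.001]
wrist_force: [-2.8, -1.1, 5.5]
finger_gap: 0.0066
```

```bash
python3 -c "
from h import *
print(get_state()['torque']);plan([.463,.2754,.101],3.3)"
```

```text
[-0.13466425  0.66755669  0.0259746 ]
now [0.4631 0.2761 0.1024] yaw 3.28 tilt 0.05 F [-2.85 -1.14  5.51] gap 0.0066 t 20.35
1 -0,0.03,0.06,-0
```

{"op": "play_rows", "data": {"commands": [0,0,0,0,0,0,0,0,0,0,0,0]}}

```text
t: 20.6
position: [0.4631, 0.2761, 0.1024]
tool_rot: [-3.14, -0.09, 0.001]
wrist_force: [-3.2, -0.6, 5.4]
finger_gap: 0.0063
```

{"op": "play_rows", "data": {"commands": [0,0,-0.02,0,0,0,-0.02,0,0,0,-0.02,0,0,0,-0.02,0,0,0,-0.02,0,0,0,0,0,0,0,0,0]}}

```text
t: 21.18
position: [0.4627, 0.2756, 0.1036]
tool_rot: [3.14, 0.09, -0.002]
wrist_force: [0.5, 1.1, -8.0]
finger_gap: 0.0062
```

{"op": "play_rows", "data": {"commands": [0,0,-0.02,0,0,0,-0.02,0,0,0,-0.02,0,0,0,0,0,0,0,0,0]}}

```text
t: 21.6
position: [0.465, 0.2758, 0.1071]
tool_rot: [-3.139, -0.089, -0.005]
wrist_force: [2.4, -0.7, 0.3]
finger_gap: 0.0062
```

{"op": "play_rows", "data": {"commands": [0.01,0,-0.03,0,0.02,0,-0.04,0,0.02,0,-0.05,0,0.02,0,-0.05,0,0.03,0,-0.05,0,0.03,0,-0.05,0,0.03,0,-0.05,0,0.03,0,-0.05,0,0.03,0,-0.05,0,0.02,0,-0.05,0,0,0,-0.03,0,0,0,0,0]}}

```text
t: 22.6
position: [0.4696, 0.2761, 0.1186]
tool_rot: [-3.14, -0.089, -0.001]
wrist_force: [1.9, -0.1, -3.7]
finger_gap: 0.0064
```

{"op": "play_rows", "data": {"commands": [0,0,0,0,0,0,0,0,0,0,0,0,0,0,0,0]}}

```text
t: 22.93
position: [0.4695, 0.2761, 0.1184]
tool_rot: [-3.14, -0.089, -0.001]
wrist_force: [3.6, -1.8, -3.3]
finger_gap: 0.0062
```

Run:
```python
from h import *
s=get_state();p=snapshot("wrist");q=snapshot("scene")
plan([.471,.2758,.1195],3.3);print(s["torque"],s["dq"].round(3))
a=cv2.resize(p["frame"][60:330,180:480],(400,360));b=cv2.resize(q["frame"][130:250,170:303],(400,360),interpolation=2)
cv2.imwrite("pics/w9.png",np.hstack([a,b])[:,:,::-1])
```

```text
now [0.4694 0.2761 0.1183] yaw 3.27 tilt 0.02 F [ 3.27 -1.7  -3.33] gap 0.006 t 23.0333
1 0.06,0.02,-0.05,-0.001
[-0.20945578 -0.48171709 -0.0134992 ] [-0.     0.001  0.001  0.002 -0.002  0.001 -0.001]
```

View pics/w9.png

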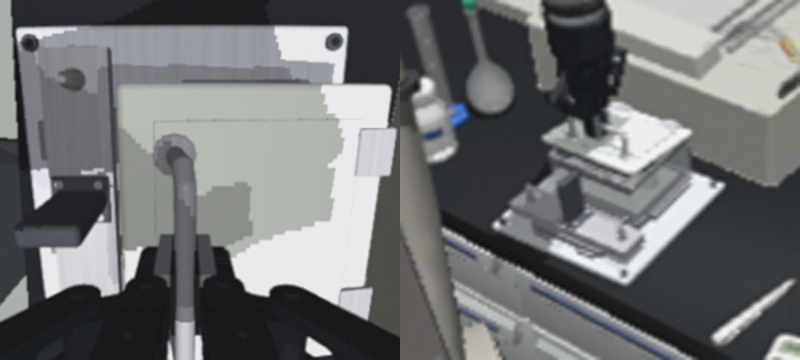

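```bash
python3 -c "
from station import *
print(finish_job());s=get_state();print(s['position'],s['wrist_force'],s['finger_gap'])"
```

```text
the job is handed in; nothing more can be done
None
the job is handed in; nothing more can be done
```

The job is handed in at about 23 s of the 64 s allowed; the station gives no verdict.

- **Plate:** I lowered it over both dowel pins until it rested on the ledge, shown by the wrist force going from about -8 N to +8.6 N at the expected height. I then let go. The overhead picture afterwards showed it on its pins, and so did the last picture. I did not measure its final offset or tilt to the judged tolerances.
- **Lid:** I gripped the bar at 40 N and raised it in small steps. The upward pull read 8 N, then fell to about 0, so the seal let go well under the 14 N the box withstands.
- **Final hold:** The bar has risen 16 mm and moved 7 mm back, which puts the lid at about 0.165 rad, or 20 mm at the front edge. That path fits turning about the lid hinge; a tipping box would have moved the bar about 18 mm back.

The lid angle and the level box are worked out from the arm's position and the pictures, not measured directly.

- **Side load:** At the end the bar still pulled on the tool with about 3 N downward and 3 N toward the rear. The arm was standing still, and I left it as it was.
- **Finger gap:** It read 6 mm on the 8 mm bar. It had also read about 1 mm low on the plate's tab, so I put it down to the sensor.
- **Bystanders:** I kept clear of all of them, but did not measure their positions again at the end.

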